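# Stand the long paint marker cap-down

## Task

Pluck the longest of the three paint markers out of the sloped pocket tray and stand it upright, cap end down, in the wide bore of the wooden marker stand so that its paint runs to the nib. Lower it gently until it rests on the bottom of the bore before you let go, rather than dropping it in, and leave the two short markers in their pockets and everything else on the table where it is.

Things in the scene. Friction and masses are not known exactly. Their poses are not given: they have to be found in the camera images.
- long_marker: The long paint marker, 130 mm long, 18 mm diameter, white barrel, black cap 34 mm long (last 8 mm taper to 12 mm). Origin: centre of the cap's end face; z runs along it from cap to plain end. Starts in one of the three pockets, inclined 30 degrees, cap low against the end wall, axis 24 mm off the pocket floor; beyond 66 mm from the cap both sides are free.
- long_top (a point): Centre of the plain (barrel) end face of the long marker, 130 mm from its origin.
- short_marker_a: A short paint marker, 95 mm long, otherwise like the long one: 18 mm diameter, white barrel, black cap 34 mm long (last 8 mm taper to 12 mm). Origin: centre of the cap's end face; z runs along it from cap to plain end. It stays in its pocket.
- short_marker_b: The other short paint marker, 95 mm long: the same shape and origin as short_marker_a. It stays in its pocket.
- tray: Fixed pale wooden tray, 240 mm wide (y), three pockets 79 mm apart; floor plate 160 mm long, rising at 30 degrees to its +x, from the table to 85 mm. Low end wall 36 mm high; pocket side walls 14 mm high, 37 mm either side of the marker. Two cradle blocks per pocket, 34 mm wide, 22 mm high, under the marker at 14-26 and 54-66 mm from its cap end. Origin: on the table below its middle.
- stand: Fixed wooden block, 80 (x) x 130 (y) x 60 mm high, with two blind bores in its top, 64 mm apart along y, each 45 mm deep: one wide (22 mm), one too narrow for a marker (14 mm). Origin: centre of its underside.
- stand_hole0 (a point): Centre of the mouth of the wide bore, in the stand's top face, 60 mm above the table; z up; the bore's bottom is 45 mm below.
- paint_jar: Bystander: closed paint jar with white lid, 72 mm diameter, 85 mm high. Leave it where it is. Origin at its underside.
- tumbler: Bystander: empty glass tumbler, 72 mm diameter, 85 mm high. Leave it where it is. Origin at its underside.
- tub: Bystander: open clear square tub, 85 x 85 mm, 50 mm high. Leave it where it is. Origin at its underside.
- brush: Bystander: paint brush lying on the table, about 180 mm long. Leave it where it is. Origin at its underside.
- tape_roll: Bystander: roll of masking tape lying flat, 96 mm diameter, 22 mm high. Leave it where it is. Origin at its underside.
- squeeze_bottle: Bystander: grey squeeze bottle lying on its side, 182 mm long, 40 mm high. Leave it where it is. Origin at its underside.
Not all that is in view belongs to the job. What is shaped like the long_marker but pink or purple is not meant.

How it is judged:
By the outcome, as a careful person would: the job done as asked, in the order asked, and still so for the second after the job is handed in, with the robot touching nothing.
It also fails if it takes over 45 s, if anything falls off the work surface, if the arm or the gripper's body presses on something with over 40 N, if the wrist force passes 120 N, or if a joint passes its speed limit or range.

## Robot

A 6-joint arm with a two-finger parallel gripper is mounted at the origin on the work surface. World frame = base frame: x ahead of the robot, y to its left, z up, the work surface at z = 0. Lengths are in m, angles in rad, forces in N, time in s.
With the tool pointing down it reaches from about 0.275 to 0.825 m from the base axis. Payload 5.2 kg.
Tool frame: the origin (TCP) lies at the very end of the fingers, on their centre line; the grasp point (between the pads) lies 19 mm behind it; y points along the fingers, x is the direction in which the jaws open and shut, and the axes are right-handed (so a half turn about y gives the same grasp; the last joint's range is limited). The gripper opens to 93 mm and grips with 3 to 60 N. Pads are 15 mm wide; open, the fingers measure 128 mm over their backs; the gripper's body (75 mm by 188 mm) begins 65 mm behind the grasp point.
Start: joints at [0.925, 0.259, 1.535, -0, 1.348, -0.203], TCP at [0.236, 0.497, 0.219] pointing down, gripper open.
Joint ranges: [-3.14, 3.14], [-0.91, 2.08], [0.19, 2.58], [-1.22, 4.36], [0.22, 2.71], [-3.12, 3.12]. Speed limits (rad/s): [2.57, 2.57, 3.14, 3.14, 3.14, 3.14].

## Interface

Orientations are given as a unit quaternion [x, y, z, w].
In Python, from station import observe, grab_frame, calibration, job_done gives the robot as it stands. The module is installed in compiled form; this text tells all that it offers.
- The arm moves only by the shell command python3 -m crank 'ROWS' [OPENING] [FORCE]. ROWS is JSON, a list of rows, each a list of 2 entries, a list of its own where there are three numbers: the shift along the tool's x, y, z in mm, then the turn about the tool's y in degrees. A call has 1 to 10 rows; each row shifts and turns the commanded pose from where the row before left it, along the tool's axes as they then stand; what a row does not reach is not made up. A row lasts 1/12 s, in which the tool goes at most 41.7 mm and 7.16 degrees, less where a joint would pass 70% of its speed; a pose out of reach is approached as far as the arm can. A call is refused whole if a number of a shift passes 41.7 or a number of a turn 7.16, either way. A call with a gripper value outside its range is refused whole. OPENING is the closure, from -1 (fully open) to 1 (shut), set as the call begins (- or left out, the last holds). The fingers move at their own pace and stop on an object; FORCE is the grip in N (left out, the last holds). Time passes only in rows, so rows that do not move let the fingers close. It gives the time, the measured TCP pose, the force and the opening at its end, in the units of the state.
- observe(): the state, without advancing time (a new reading comes with each control period).
- grab_frame(name): name is "side" or "top" or "wrist"; returns the picture (400x640x3 uint8, red, green, blue); there is no depth.
- calibration(name): a dict with "vertical_fov" (degrees; the focal length in pixels is half the picture's height over the tangent of half this angle, whatever the lens; pixels are square), "cx", "cy" (the principal point, pixels), "dist" ([k1, k2, p1, p2, k3] as OpenCV has them; the pictures are not rectified), "rvec" (rotation vector, rad) and "tvec" (3), from world to camera coordinates, as OpenCV has them. Camera axes: x right, y down, z forward; pixel columns grow to the right and rows downward; lengths in m; the calibration is good to about 2 mm. A picture is of the moment at which its call begins: read the wrist's pose just before it. calibration takes no time and is no camera call; for the wrist camera it gives the pose at the moment of the call.
- job_done(): hands the job in, once; it reports no verdict.
The state is a dict: "t": time; "joint_positions": joint angles; "qvel": joint speeds; "effort": joint torques, N m; "tool_pos": TCP position; "ee_rot": TCP orientation; "wrist_force": force on the tool from outside, world axes, zero at the start; "moment": the same for the moment, N m; "grip_width": finger opening in m.
Only numpy, scipy, OpenCV 4.12 (cv2) and the standard library are available. Lean on these libraries where they do the work, as an engineer would, in place of code of your own. Each camera call takes 0.05 s, during which the arm holds its last target. There are 200 camera calls.

## Working session

There is one attempt and no reset: what is moved stays moved. The work goes in short steps, Python scripts to look and compute and a shell command to move; the robot and the scene stay as the last step left them, time stands still between calls to the robot, and variables do not carry over. Pictures are saved under pics/ and viewed, about 8 in all and at most 12, crops included, and the job is handed in when it is done.

```bash
mkdir -p pics
python3 - <<'E'
from station import *
import cv2
for n in ("top","side"):
    f=grab_frame(n); cv2.imwrite(f"pics/{n}0.png",f[:,:,::-1]); c=calibration(n); print(n,c)
print(observe())
E
```

```text
top {'vertical_fov': 57.856568240192495, 'cx': 321.0479758535061, 'cy': 200.2986140485961, 'dist': array([-0.06164832,  0.        ,  0.        ,  0.        ,  0.        ]), 'rvec': array([ 2.19256659, -2.16564052,  0.09441756]), 'tvec': array([0.02612042, 0.53968206, 1.23923432])}
side {'vertical_fov': 57.921475344362676, 'cx': 326.46839311998184, 'cy': 194.82542029787075, 'dist': array([-0.02569152,  0.        ,  0.        ,  0.        ,  0.        ]), 'rvec': array([ 0.11971931, -2.72128557,  1.42214415]), 'tvec': array([0.52294101, 0.07069261, 0.9722085 ])}
{'t': 0.1, 'joint_positions': array([ 9.25204742e-01,  2.59244863e-01,  1.53596175e+00, -5.88133166e-06,
        1.34797998e+00, -2.02821807e-01]), 'qvel': array([-7.63488146e-04, -1.17465640e-03, -2.99666287e-03,  4.39660720e-05,
        2.14701233e-04,  9.09487966e-04]), 'effort': array([ 2.27727534e-03, -4.38206363e+01, -2.84643978e+01,  7.20425486e-02,
        3.62703914e-02, -5.78155414e-05]), 'tool_pos': array([0.23534035, 0.49657462, 0.2179192 ]), 'ee_rot': array([ 0.59778822,  0.37748049, -0.37853342, -0.59738612]), 'wrist_force': array([ 0.58592826,  0.76578047, -0.2202044 ]), 'moment': array([-0.00335762, -0.01153498, -0.0019849 ]), 'grip_width': 0.09303890630185224}
```

View pics/top0.png

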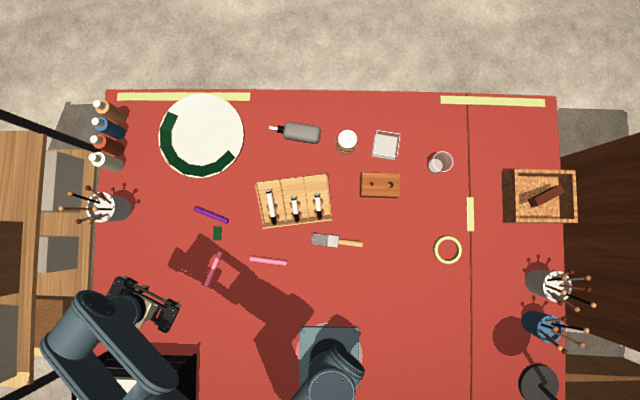

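View pics/side0.png

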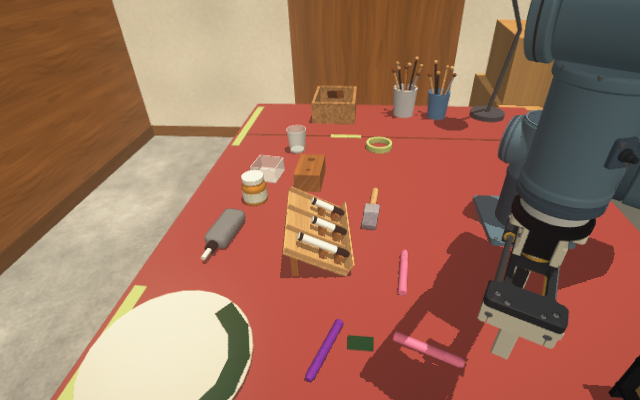

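The top view shows these marker-shaped candidates: left pocket (270,207), middle (294,209) and right (318,206), plus purple (211,214) and pink (214,268) and (268,261), which are excluded by colour. The left one at (270,207) looks longest. The stand is at (380,184), and its wide bore is one of (373,184) and (389,184). I'll check both in one close crop.

Run:
```python
import cv2,numpy as np
t=cv2.imread("pics/top0.png"); s=cv2.imread("pics/side0.png")
a=cv2.resize(t[165:235,250:410],None,fx=5,fy=5,interpolation=cv2.INTER_CUBIC)[:, :800]
b=cv2.resize(s[150:280,270:360],None,fx=4.4,fy=2.0,interpolation=cv2.INTER_CUBIC) 
b=cv2.resize(s[150:275,275:435],(320,250),interpolation=cv2.INTER_CUBIC)
o=np.zeros((600,800,3),np.uint8); o[:350]=a; o[350:,:320]=b
cv2.imwrite("pics/crop0.png",o)
```

```text
(no output)
```

View pics/crop0.png

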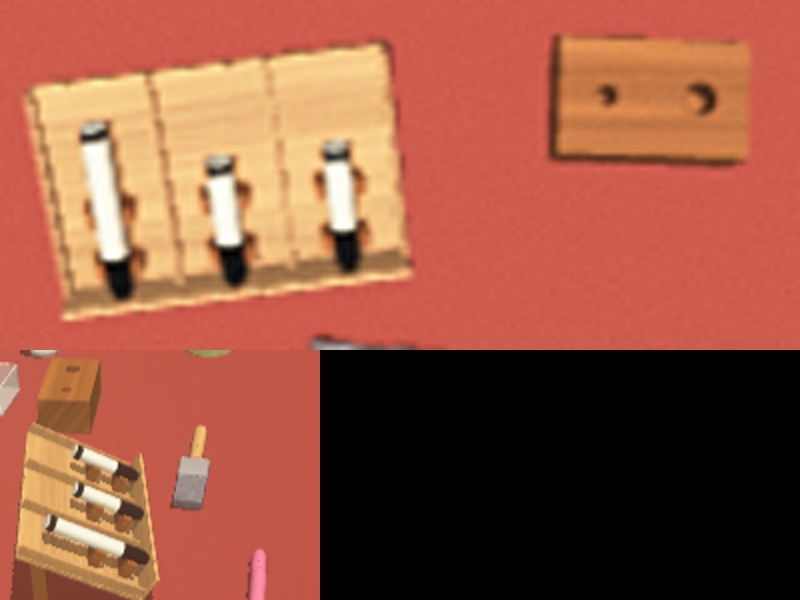

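The left-pocket marker is confirmed longest, with its plain end at about (269,191) and its cap end at about (274,224). The wide bore is the right-hand one at about (390,184.6). The moves can only yaw the tool, so the marker has to pivot in the grip. Next I locate both.

```bash
cat > h.py <<'E'
import numpy as np, cv2
from station import *
from scipy.spatial.transform import Rotation as Ro
def ray(c,p,h=400):
    f=h/2/np.tan(np.radians(c["vertical_fov"])/2)
    K=np.array([[f,0,c["cx"]],[0,f,c["cy"]],[0,0,1]])
    u=cv2.undistortPoints(np.array([[p]],float),K,c["dist"])[0,0]
    R=cv2.Rodrigues(c["rvec"])[0]; d=R.T@np.array([u[0],u[1],1]); return -R.T@c["tvec"],d/np.linalg.norm(d)
def onz(c,p,z):
    o,d=ray(c,p); return o+d*(z-o[2])/d[2]
def tri(c1,p1,c2,p2):
    o1,d1=ray(c1,p1);o2,d2=ray(c2,p2)
    s=np.linalg.lstsq(np.c_[d1,-d2],o2-o1,rcond=None)[0]
    a,b=o1+s[0]*d1,o2+s[1]*d2; return (a+b)/2,np.linalg.norm(a-b)
def proj(c,X,h=400):
    f=h/2/np.tan(np.radians(c["vertical_fov"])/2)
    K=np.array([[f,0,c["cx"]],[0,f,c["cy"]],[0,0,1]])
    return cv2.projectPoints(np.array([X],float),c["rvec"],c["tvec"],K,c["dist"])[0][0,0]
def white(im,box,thr=190):  # barrel white ends, box x0,y0,x1,y1
    x0,y0,x1,y1=box; g=im[y0:y1,x0:x1].min(2); m=(g>thr).astype(np.uint8)
    n,l,st,ce=cv2.connectedComponentsWithStats(m); k=1+np.argmax(st[1:,4])
    ys,xs=np.nonzero(l==k); P=np.c_[xs+x0,ys+y0].astype(float)
    c=P.mean(0); w=np.linalg.svd(P-c)[2][0] if len(P)>2 else 0
    t=(P-c)@w; return len(P),c+w*(t.min()-.5),c+w*(t.max()+.5)
E
python3 - <<'E'
from h import *
t=cv2.imread("pics/top0.png"); s=cv2.imread("pics/side0.png"); ct,cs=calibration("top"),calibration("side")
a=white(t,(262,185,282,228)); b=white(s,(290,228,350,262)); print(a,b)
pt=sorted(a[1:],key=lambda p:p[1]); ps=sorted(b[1:],key=lambda p:p[0])
E=[tri(ct,p,cs,q) for p,q in zip(pt,ps)]; print(E)
u=E[0][0]-E[1][0];print(np.linalg.norm(u),u/np.linalg.norm(u))
print("cap",onz(ct,(274.4,224.2),.027),"plain",onz(ct,(269,190.6),.092))
for p in [(390,184.6),(371.4,184.2)]: print("bore",onz(ct,p,.06))
g=cv2.cvtColor(t,cv2.COLOR_BGR2HSV); 
st=observe(); print(Ro.from_quat(st["ee_rot"]).as_matrix().round(3))
E
```

```text
(95, array([268.16890634, 193.27368124]), array([272.51350185, 216.59921394])) (187, array([302.68731205, 235.97323577]), array([336.78370814, 249.37280084]))
[(array([0.55498949, 0.20774189, 0.09347516]), np.float64(0.0011504865881232374)), (array([0.48004486, 0.19747842, 0.04854864]), np.float64(0.0013744233440202095))]
0.08797970244672657 [0.85183999 0.11665725 0.51064638]
cap [0.45396606 0.19315715 0.027     ] plain [0.56348391 0.2053547  0.092     ]
bore [ 0.59275717 -0.20137054  0.06      ]
bore [ 0.59327253 -0.13781065  0.06      ]
[[ 0.428 -0.001 -0.904]
 [ 0.904 -0.001  0.428]
 [-0.002 -1.     0.   ]]
```

The marker axis points (0.85, 0.117, 0.51), which matches 30°. The cap is at about (0.451, 0.193, 0.03). The grasp point 105 mm from the cap is about (0.540, 0.206, 0.082). The bore is at (0.593, -0.201), and the measured 63.6 mm spacing between bores agrees with 64. Next is yaw −33° about tool y, then hover, with the gripper partly closed to clear the pocket walls.

```bash
python3 -m crank '[[[0,0,0],-6.6],[[0,0,0],-6.6],[[0,0,0],-6.6],[[0,0,0],-6.6],[[0,0,0],-6.7],[[-30,0,-24],0],[[-30,0,-24],0],[[-30,0,-24],0],[[-30,0,-24],0],[[-30,0,-24],0]]' 0.4 5; python3 -m crank '[[[-30,0,-24],0],[[-30,0,-24],0],[[-30,0,-24],0],[[-30,0,-24],0],[[-30,0,-24],0],[[-30,0,-23],0],[[0,20,0],0],[[0,20,0],0],[[0,0,0],0],[[0,0,0],0]]'
python3 - <<'E'
from h import *
im=grab_frame("wrist"); c=calibration("wrist"); cv2.imwrite("pics/w1.png",im[:,:,::-1]); o=observe()
M=Ro.from_quat(o["ee_rot"]).as_matrix(); print(o["tool_pos"],M.round(3),o["grip_width"])
print({k:c[k] for k in("rvec","tvec")})
for X in [(.451,.1935,.029),(.5405,.2058,.082),(.562,.209,.095)]: print(proj(c,X))
E
```

```text
t: 0.93
tool_pos: [0.3753, 0.3631, 0.2183]
ee_rot: [-0.465, -0.532, 0.533, 0.465]
wrist_force: [0.3, 0.1, -0.6]
grip_width: 0.0315
t: 1.77
tool_pos: [0.5396, 0.205, 0.1774]
ee_rot: [-0.464, -0.531, 0.534, 0.466]
wrist_force: [-0.0, 0.6, 0.6]
grip_width: 0.0279
[0.54033898 0.20548715 0.17874924] [[-0.135 -0.001 -0.991]
 [ 0.991 -0.    -0.135]
 [-0.    -1.     0.001]] 0.02800294786322495
{'rvec': array([-1.92192994, -2.20238399, -0.33679215]), 'tvec': array([-0.13055204, -0.56148564,  0.18616331])}
[321.5018269  106.07170593]
[321.58085604 200.95591267]
[321.85329577 226.45206832]
```

View pics/w1.png

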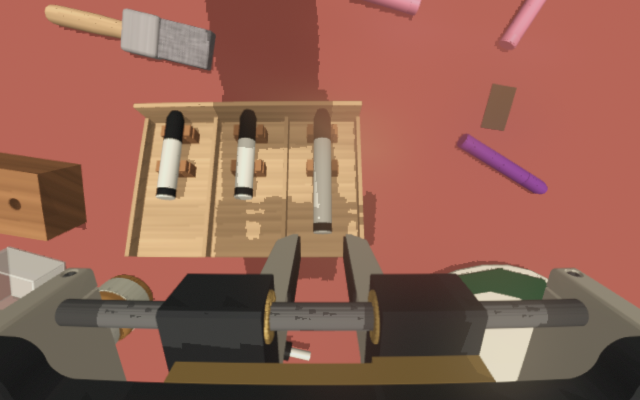

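The long marker lies on the jaw centre line, from (322,110) to (322,231). The prediction was (321.5,106) to (322,226), a couple of mm off along the axis and negligible sideways. Next I descend and close lightly.

```bash
python3 -m crank '[[[0,30,0],0],[[0,30,0],0],[[0,25,0],0],[[0,15,0],0],[[0,6,0],0],[[0,5,0],0],[[0,0,0],0],[[0,0,0],0]]'; python3 -m crank '[[[0,0,0],0],[[0,0,0],0],[[0,0,0],0],[[0,0,0],0],[[0,0,0],0],[[0,0,0],0]]' 1 4
```

```text
t: 2.48
tool_pos: [0.5416, 0.2058, 0.0691]
ee_rot: [0.466, 0.533, -0.532, -0.464]
wrist_force: [-0.0, -0.5, -0.8]
grip_width: 0.0277
t: 2.98
tool_pos: [0.5413, 0.2055, 0.0683]
ee_rot: [0.466, 0.533, -0.532, -0.465]
wrist_force: [0.9, 0.6, 2.4]
grip_width: 0.0179
```

Gripped at 17.9 mm, the marker's width. Next I swing the grip on an arc about the cap, which is braced against the end wall, so the marker pivots in the light grip.

```bash
python3 -m crank '[[[0,-5,3],0],[[0,-5,4],0],[[0,-5,4],0],[[0,-4,4],0],[[0,-4,4],0],[[0,-5,5],0],[[0,-4,5],0],[[0,-4,5],0],[[0,-3,5],0],[[0,0,0],0]]'
python3 - <<'E'
from h import *
o=observe(); a=grab_frame("side"); b=grab_frame("wrist")
cv2.imwrite("pics/s2.png",np.vstack([cv2.resize(a[170:300,230:430],(640,416)),cv2.resize(b[80:260,200:480],(288,184)).repeat(1,0) if 0 else np.hstack([cv2.resize(b[80:260,200:480],(286,184)),np.zeros((184,354,3),np.uint8)])])[:,:,::-1])
print(o["tool_pos"],o["wrist_force"],o["grip_width"])
E
```

```text
t: 3.82
tool_pos: [0.5007, 0.2, 0.1072]
ee_rot: [-0.465, -0.532, 0.533, 0.465]
wrist_force: [0.8, 1.3, 0.7]
grip_width: 0.0178
[0.50069293 0.20003574 0.10715555] [0.79735388 1.31886945 0.74308605] 0.01781830841965872
```

View pics/s2.png

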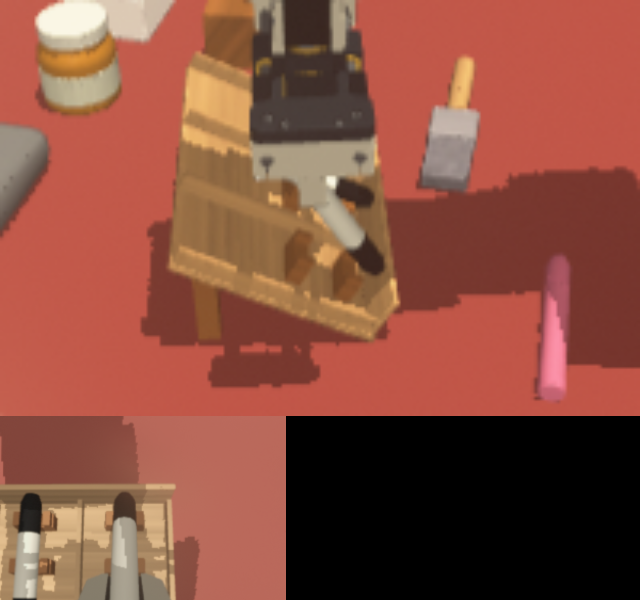

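The cap tip is still at side-view (348,254), as it was before, while the grip moved 41 mm back and 38 mm up. So the marker is pivoting and is now at about 60°. I'll continue the arc.

```bash
python3 -m crank '[[[0,-3,5],0],[[0,-3,5],0],[[0,-2.5,5],0],[[0,-2.5,5],0],[[0,-2,5],0],[[0,-1.5,5],0],[[0,-1,5],0],[[0,-1,5],0],[[0,-1,5],0],[[0,0,0],0]]'
python3 - <<'E'
from h import *
o=observe(); a=grab_frame("side"); b=grab_frame("wrist")
cv2.imwrite("pics/s3.png",np.hstack([cv2.resize(a[160:285,280:405],(400,400)),cv2.resize(b[60:260,220:420],(400,400))])[:,:,::-1])
print(o["tool_pos"],o["wrist_force"],o["grip_width"])
E
```

```text
t: 4.75
tool_pos: [0.4563, 0.194, 0.1243]
ee_rot: [-0.465, -0.532, 0.533, 0.465]
wrist_force: [-0.3, -0.1, -0.7]
grip_width: 0.0179
[0.45631688 0.19396315 0.12432446] [-0.30145616 -0.07188278 -0.71208529] 0.01788283385212508
```

View pics/s3.png

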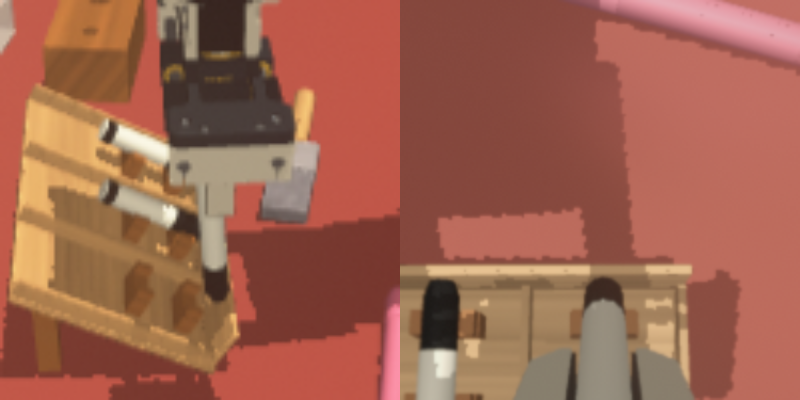

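The marker is nearly vertical, with cap tip at (218,295) in the side crop directly below the fingers. Next I lift, firm the grip, and measure the tilt.

```bash
python3 -m crank '[[[0,-3,0],0],[[0,-6,0],0],[[0,-10,0],0],[[0,-12,0],0],[[0,-12,0],0],[[0,-12,0],0],[[0,-12,0],0],[[0,-12,0],0],[[0,-6,0],0],[[0,0,0],0]]' 1 4
python3 - <<'E'
from h import *
o=observe(); print(o["tool_pos"],o["wrist_force"],o["grip_width"])
T=o["tool_pos"]; a=grab_frame("side"); c=calibration("side"); b=grab_frame("top")
ct=calibration("top"); cw=calibration("wrist"); w=grab_frame("wrist")
p=proj(c,T-[0,0,.06]).astype(int); q=proj(ct,T).astype(int)
cv2.imwrite("pics/side4.png",a[:,:,::-1]);cv2.imwrite("pics/wr4.png",w[:,:,::-1])
print("crop origin",p-50,"expect tip side",proj(c,T-[0,0,.086]),"expect tcp side",proj(c,T),"wrist tip",proj(cw,T-[0,0,.086]),"wrist tcp",proj(cw,T))
cv2.imwrite("pics/c4.png",np.hstack([cv2.resize(a[p[1]-50:p[1]+50,p[0]-50:p[0]+50],(400,400)),cv2.resize(w[40:300,190:450],(400,400))])[:,:,::-1])
E
```

```text
t: 5.68
tool_pos: [0.4586, 0.1943, 0.2113]
ee_rot: [0.466, 0.534, -0.532, -0.464]
wrist_force: [1.0, -0.1, -0.4]
grip_width: 0.0178
[0.45855694 0.19426032 0.2112718 ] [ 1.03225117 -0.09847268 -0.41640722] 0.017798272363149292
crop origin [296 163] expect tip side [346.75804236 222.98522435] expect tcp side [347.06262415 190.25632135] wrist tip [321.33824115 205.85313663] wrist tcp [321.30691852 247.92034144]
```

View pics/c4.png

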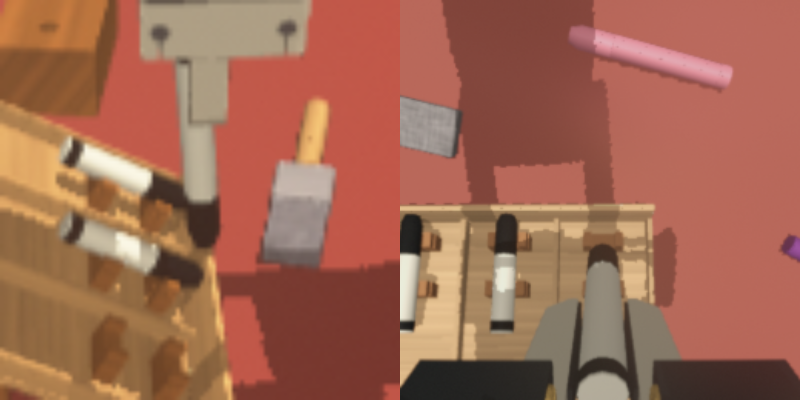

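The marker tip is at about (347,224) in the side view, against (346.8,223) expected for a vertical hang. The barrel leans only about 3–4° and the tip sits almost under the TCP. I'll carry it above the wide bore.

```bash
python3 -m crank '[[[-6,0,-1],0],[[-14,0,-3],0],[[-22,0,-4],0],[[-25,0,-5],0],[[-25,0,-5],0],[[-25,0,-5],0],[[-25,0,-5],0],[[-25,0,-5],0],[[-25,0,-5],0],[[-25,0,-5],0]]' 1 10;  python3 -m crank '[[[-25,0,-5],0],[[-25,0,-5],0],[[-25,0,-5],0],[[-25,0,-5],0],[[-25,0,-5],0],[[-25,0,-5],0],[[-22,0,-4],0],[[-14,0,-2],0],[[-7,0,0],0],[[0,0,0],0]]'; python3 -m crank '[[[0,12,0],0],[[0,10,0],0],[[0,8,0],0],[[0,0,0],0],[[0,0,0],0],[[0,0,0],0]]'
python3 - <<'E'
from h import *
o=observe(); print(o["tool_pos"],o["wrist_force"],o["grip_width"])
T=o["tool_pos"]; a=grab_frame("side"); c=calibration("side"); cw=calibration("wrist"); w=grab_frame("wrist")
p=proj(c,T-[0,0,.09]).astype(int)
cv2.imwrite("pics/side5.png",a[:,:,::-1]);cv2.imwrite("pics/wr5.png",w[:,:,::-1])
B=np.array([.5928,-.2014,.06])
for n,cc in(("side",c),("wrist",cw)): print(n,"tip",proj(cc,T-[0,0,.086]),"tipedge",proj(cc,T+[-.006,-.001,-.086]),"tcp",proj(cc,T),"bore",proj(cc,B))
print("crop origin",p-50)
cv2.imwrite("pics/c5.png",np.hstack([cv2.resize(a[p[1]-50:p[1]+50,p[0]-50:p[0]+50],(400,400),interpolation=2),cv2.resize(w[60:260,220:420],(400,400))])[:,:,::-1])
E
```

```text
t: 6.67
tool_pos: [0.529, -0.0168, 0.2083]
ee_rot: [-0.465, -0.532, 0.533, 0.466]
wrist_force: [0.2, 0.4, -0.7]
grip_width: 0.0178
t: 7.5
tool_pos: [0.5904, -0.2029, 0.2082]
ee_rot: [-0.465, -0.532, 0.532, 0.466]
wrist_force: [-0.1, 0.3, -0.7]
grip_width: 0.0176
t: 8.0
tool_pos: [0.591, -0.2012, 0.1795]
ee_rot: [0.465, 0.533, -0.533, -0.465]
wrist_force: [0.8, 0.0, -0.3]
grip_width: 0.0176
[ 0.59100019 -0.20117462  0.17952956] [ 0.82290472  0.0056503  -0.26389508] 0.017557396823125543
side tip [311.60262777 149.66622788] tipedge [313.52746975 149.56543706] tcp [310.23775619 124.29731791] bore [311.5587735  158.93630406]
wrist tip [321.56340838 203.82653484] tipedge [321.37695374 197.7108425 ] tcp [321.56018247 244.64459344] bore [321.12591126 195.56521977]
crop origin [261 100]
```

View pics/c5.png

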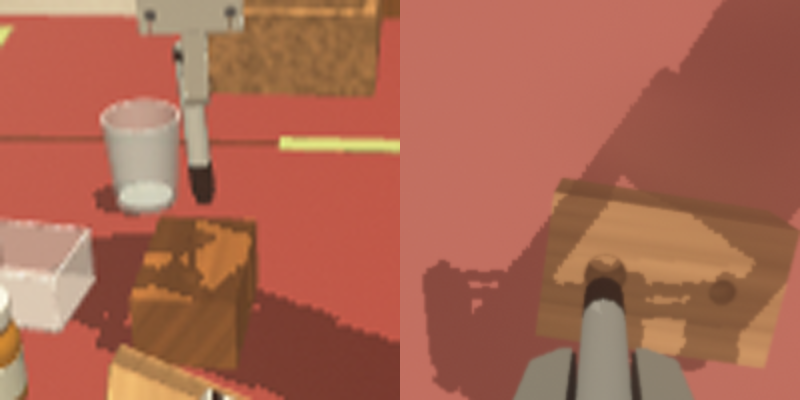

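In the wrist crop the tip edge is at about (322,199) and the bore centre at about (322.5,197.5), where I predicted (321.1,195.6). So the bore lies about 2.5 mm further in x and 0.7 mm further in y than where I am. The marker also leans about 5°, cap toward the robot, which the bore and a small shift can straighten. I'll correct, then lower to just inside the mouth.

```bash
python3 -m crank '[[[0.5,0,-2.5],0],[[0,6,0],0],[[0,7,0],0],[[0,7,0],0],[[0,6,0],0],[[0,5,0],0],[[0,4,0],0],[[0,4,0],0],[[0,0,0],0],[[0,0,0],0]]' 1 6
python3 - <<'E'
from h import *
o=observe(); print(o["tool_pos"],o["wrist_force"],o["grip_width"])
T=o["tool_pos"]; a=grab_frame("side"); c=calibration("side"); w=grab_frame("wrist")
cv2.imwrite("pics/c6.png",np.hstack([cv2.resize(a[100:200,261:361],(400,400),interpolation=2),cv2.resize(w[60:260,220:420],(400,400))])[:,:,::-1])
E
```

```text
t: 8.93
tool_pos: [0.5932, -0.2008, 0.1399]
ee_rot: [-0.465, -0.533, 0.533, 0.465]
wrist_force: [0.0, 0.3, -0.4]
grip_width: 0.0179
[ 0.59315949 -0.20078831  0.13994749] [ 0.04709836  0.25315655 -0.43590577] 0.01793214456849975
```

View pics/c6.png

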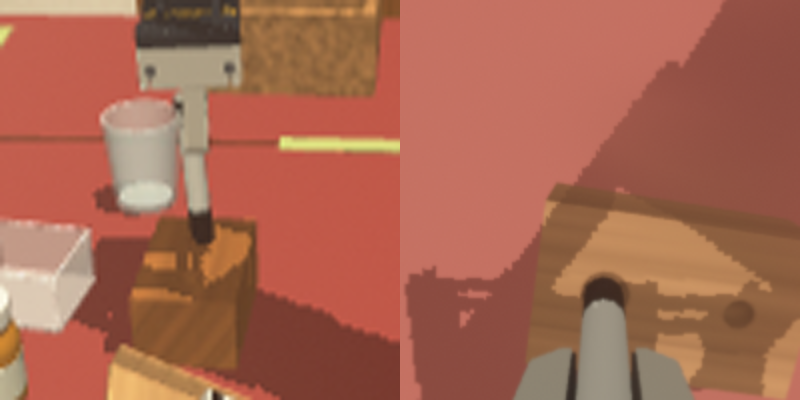

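The tip now sits in the bore mouth (wrist crop (604,285)), with no contact force. I lower further, easing the grip about 5 mm toward the robot to straighten the lean.

```bash
python3 -m crank '[[[0,3,0],0],[[0,3,0],0],[[0,3,0],0],[[0,3,0.5],0],[[0,3,1],0],[[0,3,1],0],[[0,2,1],0],[[0,2,1],0],[[0,0,0],0]]' 1 5; python3 -m crank '[[[0,2,0.5],0],[[0,2,0.5],0],[[0,2,0.5],0],[[0,2,0.5],0],[[0,0,0],0],[[0,0,0],0]]'
python3 - <<'E'
from h import *
o=observe(); print(o["tool_pos"],o["wrist_force"],o["moment"],o["grip_width"])
a=grab_frame("side"); w=grab_frame("wrist")
cv2.imwrite("pics/c7.png",np.hstack([cv2.resize(a[100:200,261:361],(400,400),interpolation=2),cv2.resize(w[60:260,220:420],(400,400))])[:,:,::-1])
E
```

```text
t: 9.78
tool_pos: [0.5885, -0.2013, 0.1177]
ee_rot: [-0.465, -0.532, 0.533, 0.465]
wrist_force: [-0.6, -0.9, -1.1]
grip_width: 0.0178
t: 10.28
tool_pos: [0.5866, -0.2016, 0.1098]
ee_rot: [-0.465, -0.532, 0.533, 0.465]
wrist_force: [0.8, 0.4, -1.7]
grip_width: 0.0177
[ 0.58656259 -0.20159112  0.10982352] [ 0.81021496  0.3917804  -1.71637437] [ 0.14350285 -0.20507165  0.0188766 ] 0.017719545332285844
```

View pics/c7.png

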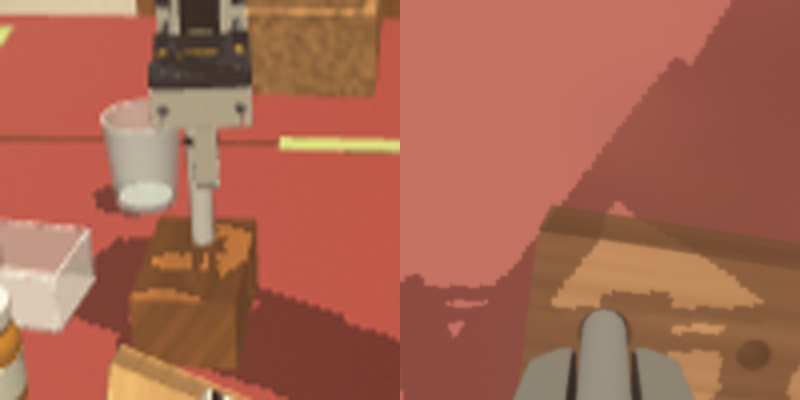

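The cap is fully inside the bore and the barrel is almost vertical, entering at (203,240) in the side crop. Wrist force is still within 2 N. I'll lower slowly until the bottom is felt.

```bash
for i in 1; do python3 -m crank '[[[0,1.5,0.3],0],[[0,1.5,0.3],0],[[0,1.5,0],0],[[0,1,0],0],[[0,0,0],0],[[0,0,0],0]]' 1 6;  python3 -m crank '[[[0,1,0],0],[[0,1,0],0],[[0,0,0],0],[[0,0,0],0]]'; python3 -m crank '[[[0,1,0],0],[[0,1,0],0],[[0,0,0],0],[[0,0,0],0]]'; done
```

```text
t: 10.88
tool_pos: [0.5861, -0.2017, 0.1045]
ee_rot: [-0.465, -0.533, 0.533, 0.465]
wrist_force: [1.1, -1.0, -0.7]
grip_width: 0.0178
t: 11.22
tool_pos: [0.5861, -0.2017, 0.1025]
ee_rot: [-0.465, -0.533, 0.533, 0.465]
wrist_force: [1.5, -0.2, -1.2]
grip_width: 0.0179
t: 11.55
tool_pos: [0.5867, -0.2019, 0.102]
ee_rot: [0.466, 0.533, -0.532, -0.465]
wrist_force: [0.1, 0.9, 6.3]
grip_width: 0.0179
```

Contact: Fz jumps to 6 N at z = 0.102, matching the computed bottom of 0.101. I'll check the lean numerically before letting go.

Run:
```python
from h import *
a=grab_frame("side"); c=calibration("side"); o=observe(); print(o["wrist_force"],o["tool_pos"])
cv2.imwrite("pics/s8.png",a[:,:,::-1])
for v in range(148,162):
    r=a[v,295:325].astype(int); m=np.nonzero((r.max(1)-r.min(1)<35)&(r.min(1)>90))[0]+295
    print(v,m.min() if len(m) else 0,m.max() if len(m) else 0,len(m))
B=np.array([.5945,-.2005,0])
for z in (.06,.08,.1,.145): print(z,proj(c,B+[0,0,z]))
```

```text
[-0.66180115  0.43497476  7.08129224] [ 0.58672555 -0.20194235  0.10200688]
148 295 303 9
149 295 312 11
150 295 313 12
151 295 313 11
152 295 313 8
153 309 313 2
154 309 313 2
155 309 313 2
156 309 313 2
157 309 313 2
158 309 313 2
159 309 309 1
160 0 0 0
161 0 0 0
0.06 [310.99625934 159.05867688]
0.08 [310.68767051 153.53616335]
0.1 [310.3731482  147.90446332]
0.145 [309.64294051 134.81795221]
```

The barrel edges stay at columns 309–313 along the visible length, so it is upright within resolution and pressed on the bottom at 7 N. Releasing and retreating straight up.

```bash
python3 -m crank '[[[0,-0.5,0],0],[[0,0,0],0],[[0,0,0],0]]' 1 3; python3 -m crank '[[[0,0,0],0],[[0,0,0],0],[[0,0,0],0],[[0,0,0],0],[[0,0,0],0],[[0,0,0],0]]' 0.2; python3 -m crank '[[[0,-5,0],0],[[0,-10,0],0],[[0,-20,0],0],[[0,-25,0],0],[[0,-25,0],0],[[0,-25,0],0],[[0,-20,0],0],[[0,-10,0],0],[[0,0,0],0],[[0,0,0],0]]'
python3 - <<'E'
from h import *
o=observe(); print(o["tool_pos"],o["wrist_force"],o["grip_width"])
a=grab_frame("side"); t=grab_frame("top"); w=grab_frame("wrist")
cv2.imwrite("pics/top9.png",t[:,:,::-1])
cv2.imwrite("pics/c9.png",np.hstack([cv2.resize(a[90:280,250:440],(400,400),interpolation=2),cv2.resize(w[0:400,120:520],(400,400))])[:,:,::-1])
c=calibration("side")
for z in (.06,.145): print(z,proj(c,[.5945,-.2005,z]))
E
```

```text
t: 11.85
tool_pos: [0.5864, -0.2019, 0.1018]
ee_rot: [0.465, 0.533, -0.533, -0.465]
wrist_force: [-0.3, 0.7, 5.6]
grip_width: 0.018
t: 12.35
tool_pos: [0.586, -0.2017, 0.1009]
ee_rot: [-0.465, -0.532, 0.533, 0.465]
wrist_force: [-0.5, -0.1, 0.1]
grip_width: 0.0371
t: 13.18
tool_pos: [0.5862, -0.2017, 0.2414]
ee_rot: [0.465, 0.533, -0.532, -0.465]
wrist_force: [-0.4, -1.0, 0.5]
grip_width: 0.0373
[ 0.58622381 -0.20171566  0.24140582] [-0.379613   -0.96917941  0.45623079] 0.037316470413467126
0.06 [310.99625934 159.05867688]
0.145 [309.64294051 134.81795221]
```

View pics/c9.png

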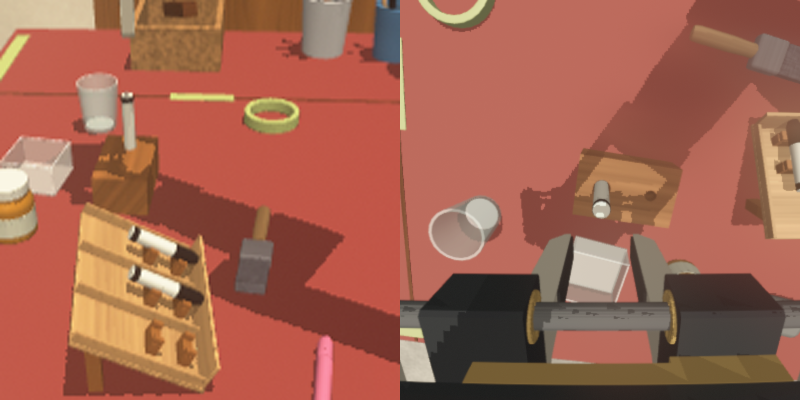

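The marker stands upright in the wide bore. Its top is at side-view (310.3,135), against (309.6,134.8) expected. The short markers are still in their pockets, and the gripper is clear.

```bash
python3 -c "
from station import *
job_done()"
```

```text
the job is handed in; nothing more can be done
```

The long marker is standing upright, cap end down, in the wide bore of the stand, and the job is handed in at about 13 s of the 45 s limit.

- **How:** The tool can only yaw, so I took the marker from the left pocket with a light grip. I pivoted it upright with its cap braced on the tray's end wall, then carried it over and lowered it into the bore.
- **Resting before release:** The bottom was felt as a 6–7 N push at a tool height of 0.102 m, against about 0.101 m computed. I opened the fingers only after that.
- **Last checks:** In the side view the marker's top is at (310.3, 135), against (309.6, 134.8) expected for upright and fully seated. Both short markers and the nearby objects look untouched, and the gripper is clear above with no contact force.
- **Disagreements:**
  - During the carry the marker leaned about 5°. I straightened it in the bore.
  - The wrist view put the bore about 2 mm off the top-view estimate, so I aimed for the wrist-view position.
- **Not checked:** I did not measure the positions of the other objects on the table afterwards.

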